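# Seat the work light in its charging dock and trip the switch

## Task

Put the round-bottomed yellow work light on charge: without lifting it, push it along the deck of the grey charging dock until it drops into the dished seat and sits centred and upright there on its own. Its cover is off, so then press the dock's roller-lever switch down by its white roller just until it clicks (about 7 mm down, well short of the end of its travel), and let it spring back; do not disturb the roll of black tape on the deck, and do not tip the light over.

Things in the scene. Friction and masses are not known exactly. Their poses are not given: they have to be found in the camera images.
- dock: grey charging dock fixed to the bench: flat deck 130 (own x) x 300 (own y) x 22 mm high; origin under its centre, z up. The dished seat is in the middle of the deck, the light and the tape roll stand on the deck at the two ends of its own y (either way round). The switch stands on the -x side, off the deck's edge: blue body 22 x 56 mm, black pivot block at its -y end, 42 mm high.
- dish (a point): centre of the dish's mouth, at deck height (22 mm over the bench); axes as the dock's. The dish is a cone with 35 degree flanks, mouth 74 mm across (orange ring round it), 8 mm deep, flat floor 51 mm across
- light_mid (a point): centre of the loose light, half-way up (27 mm above its flat foot), z = its axis up. Round, 76 mm wide, 54 mm high: black domed base (sphere of radius 40 mm cut to a foot 48 mm across), full width from 20 to 46 mm above the foot, yellow sides, white lens on top; 0.3 kg, slick, slides easily. On the deck this point is 27 mm above the dish point; seated (foot on dish floor) 19 mm, within 2 mm of its axis
- tape_mid (a point): centre of the loose roll of black tape, 57 mm across, 19 mm high, lying on the deck at the end where the light is not; leave it
- roller_top (a point): top of the white roller (14 mm across, 10 mm wide along the dock's x) at the free end of the switch lever, about 57 mm above the bench when free; the lever runs along the dock's y, pivot 45 mm to -y of the roller, 12 mm lower than the roller's axis
- switch_lever (a joint): angle of the switch lever: 0 free, grows as the roller is pressed down. Sprung: about 1 N on the roller starts it, it clicks at 0.12 rad (roller 5.5 mm down, about 3 N), must stay under 0.26 rad (12 mm down, about 5.3 N), end stop at 0.34 rad
- desk_lamp_foot (a point): foot of the black desk lamp, on the bench, always here (world axes): keep clear. Its arm leans from it to an elbow about 90 mm nearer the robot and 50 mm to the left, 0.34 m up, then runs back over the bench to the shade, about 0.2 m ahead and 0.2 m to the right, 0.3 to 0.45 m up. Behind it a wall runs along the bench and ends about 50 mm ahead and 240 mm to the left of this foot

How it is judged:
On the way, in this order (a step that is already met when the one before it is completed fails the run):
1. the light sits in the dish, centred and upright, let go (horizontal distance between light_mid and dish below 0.005 m and z of light_mid in the frame of dish below 0.022 m and angle between light_mid's own z axis and vertical below 0.1 rad and contact force between the fingers and light below 0.2 N), for 0.3 s.
2. the switch is pressed past its click, with the light in its seat (value of joint switch_lever above 0.12 rad and horizontal distance between light_mid and dish below 0.005 m and z of light_mid in the frame of dish below 0.022 m), for 0.1 s.
At the end, for the whole second after the job is handed in: the light stands at rest in the dish, within 5 mm of its centre, sunk at least 5 mm below deck standing height and within 0.1 rad of upright; the switch lever has sprung back (under 0.04 rad) (horizontal distance between light_mid and dish below 0.005 m and z of light_mid in the frame of dish below 0.022 m and angle between light_mid's own z axis and vertical below 0.1 rad and linear speed of light below 0.02 m/s and value of joint switch_lever below 0.04 rad); the robot touches nothing.
It fails at once if the light is lifted (more than 15 mm above where it stands on the deck) (z of light_mid in the frame of dish above 0.042 m).
It fails at once if the light is tipped over (more than 0.8 rad) (angle between light_mid's own z axis and vertical above 0.8 rad).
It fails at once if the light is pushed off the deck (z of light_mid in the frame of dish below 0.005 m).
It fails at once if the switch is pressed beyond 0.26 rad (value of joint switch_lever above 0.26 rad).
It fails at once if the tape roll is moved more than 15 mm (distance of tape_mid from where it was at the start of the episode above 0.015 m).
It also fails if it takes over 61 s, if anything falls off the work surface, if the arm or the gripper's body presses on something with over 40 N, if the wrist force passes 120 N, or if a joint passes its speed limit or range.

## Robot

A 6-joint arm with a two-finger parallel gripper is mounted at the origin on a cart in front of the work surface, level with it; the furniture and walls round the work are solid. World frame = base frame: x ahead of the robot, y to its left, z up, the work surface at z = 0. Lengths are in m, angles in rad, forces in N, time in s.
With the tool pointing down it reaches from about 0.3 to 0.875 m from the base axis. Payload 6.4 kg.
Tool frame: the origin (TCP) lies between the finger pads; the fingertips stand 25 mm ahead of it and the grasp point (between the pads) lies 6 mm ahead of it; z points along the fingers, y is the direction in which the jaws open and shut (so a half turn about z gives the same grasp; the last joint's range is limited). The gripper opens to 88 mm and grips with 3 to 60 N. Pads are 18 mm wide; open, the fingers measure 123 mm over their backs; the gripper's body (75 mm by 187 mm) begins 45 mm behind the grasp point.
Start: joints at [-1.552, 0.181, 1.607, -0, 1.354, -0.206], TCP at [0.128, -0.561, 0.264] pointing down, gripper open.
Joint ranges: [-2.99, 2.99], [-0.89, 2.07], [0.3, 2.58], [-1.14, 4.28], [0, 2.63], [-3.12, 3.12]. Speed limits (rad/s): [2.57, 2.57, 3.01, 3.14, 3.14, 3.14].

## Interface

Orientations are given as [roll, pitch, yaw] about the fixed x, y, z axes, in that order (R = Rz(yaw) Ry(pitch) Rx(roll)).
In Python, from bench import * gives the robot as it stands.
- The arm moves only by the tool drive_tool, never from a script. Its argument "moves" is a list of rows, each an object with "translation": the shift along the tool's x, y, z in m, a list of three; "rotation": the turn, a rotation vector about the tool's x, y, z in rad, a list of three. In form: [{"translation": [tx, ty, tz], "rotation": [wx, wy, wz]}, ...]. A call has exactly 5 rows; each row is the pose to reach, as a shift and turn from the pose commanded when the call began, along the tool's axes at that moment; what a row does not reach only later rows make up. A row lasts 1/8 s, in which the tool goes at most 62.5 mm and 10.7 degrees, less where a joint would pass 70% of its speed; a pose out of reach is approached as far as the arm can. A call with a gripper value outside its range is refused whole. "claw" is the opening, from 0 (shut) to 1 (fully open), set as the call begins (left out, the last holds). The fingers move at their own pace and stop on an object; "newtons" is the grip in N (left out, the last holds). Time passes only in rows, so rows that repeat a pose let the fingers close, or fill a call up. It gives the time, the measured TCP pose, the force and the opening at its end, in the units of the state.
- observe(): the state, without advancing time (a new reading comes with each control period).
- get_image(name): name is "scene" or "top" or "wrist"; returns the picture (384x512x3 uint8, red, green, blue); there is no depth.
- get_calibration(name): a dict with "fx", "fy", "cx", "cy" (pixels), "k1" (the pictures are not rectified: a ray, as slopes to the right and down, at radius r is drawn at 1 + k1 r^2 times it, then the intrinsics apply), "position" and "attitude" of the camera in the world; the wrist camera has in their place "hand_eye" (4x4, takes a point from camera to tool coordinates, whose origin is the TCP and whose axes are the flange's). Camera axes: x right, y down, z forward; pixel columns grow to the right and rows downward; lengths in m; the calibration is good to about 2 mm. A picture is of the moment at which its call begins: read the wrist's pose just before it. get_calibration takes no time and is no camera call.
- finish_job(): hands the job in, once; it reports no verdict.
Trained networks look in the newest picture that a camera, given by its name, has taken for a name from the list of things; names that differ only in an ending like _2 or _b are one class to them, and where a whole thing is asked for, a point or a joint stands for the part that bears it (a point fixed in the world has none). Each returns a list of dicts, best first, with "score" (0 to 1); they miss things now and then, are a little off and sometimes report something else, mostly with a low value. They report only what shows in the picture. A call takes as long as a camera call.
- trace(camera, query): "pixels" (384x512 bool, what is visible of it) and "pixel" ([column, row] in pixels, amid what is visible of it).
The state is a dict: "time": time; "qpos": joint angles; "qvel": joint speeds; "effort": joint torques, N m; "eef_pos": TCP position; "tool_rot": TCP orientation; "ft_force": force on the tool from outside, world axes, zero at the start; "moment": the same for the moment, N m; "grip_width": finger opening in m.
Only numpy, scipy, OpenCV 4.12 (cv2) and the standard library are available. Lean on these libraries where they do the work, as an engineer would, in place of code of your own. Each camera call takes 0.05 s, during which the arm holds its last target.

## Working session

There is one attempt and no reset: what is moved stays moved. The work goes in short steps, Python scripts to look and compute and a tool call to move; the robot and the scene stay as the last step left them, time stands still between calls to the robot, and variables do not carry over. Pictures are saved under pics/ and viewed, and the job is handed in when it is done.

Besides the shell and the picture viewer there is one more tool, called after "Call:" as name(argument=value, ...), one argument or row to a line, values as JSON. drive_tool: Moves the arm, as the interface text tells. Its arguments: {"type":"object","properties":{"moves":{"type":"array"},"claw":{"type":"number"},"newtons":{"type":"number"}},"required":["moves"]}

```bash
ls; mkdir -p pics; python3 - <<'E'
from bench import *
import cv2
print(observe())
for n in ("scene","top","wrist"):
    print(n,get_calibration(n))
for n in ("scene","top"):
    cv2.imwrite(f"pics/{n}0.png",get_image(n)[:,:,::-1])
E
```

```text
pics
{'time': 0.0, 'qpos': array([-1.55232469e+00,  1.81508492e-01,  1.60796982e+00,  3.34370733e-06,
        1.35381274e+00, -2.06294020e-01]), 'qvel': array([ 0.00077845, -0.00067896,  0.00018505, -0.00050581, -0.00045548,
       -0.00021273]), 'effort': array([ 6.49417798e-04, -4.33869696e+01, -3.41846895e+01,  7.02512171e-02,
        3.86223255e-02, -1.00837303e-04]), 'eef_pos': array([ 0.12816708, -0.56004083,  0.26284687]), 'tool_rot': array([-3.13993094e+00, -3.51083377e-04,  2.24764640e-01]), 'ft_force': array([ 0.16265484, -0.11882446,  0.62268947]), 'moment': array([-0.06502076, -0.0433174 ,  0.06576688]), 'grip_width': 0.0878673943791822}
scene {'fx': 481.77347434635, 'fy': 481.77347434635, 'cx': 249.90740477914125, 'cy': 199.9880369766783, 'k1': -0.04070827257452934, 'position': array([0.11748325, 0.56404221, 0.50897384]), 'attitude': array([-2.05825767,  0.010933  , -2.60505695])}
top {'fx': 396.20134691739065, 'fy': 396.20134691739065, 'cx': 252.13887968495476, 'cy': 195.96935063084246, 'k1': -0.07583151634172053, 'position': array([ 0.45442793, -0.1103272 ,  0.92606456]), 'attitude': array([-3.04966994, -0.00599811, -1.59462458])}
wrist {'fx': 265.4347119159003, 'fy': 265.4347119159003, 'cx': 254.198591433671, 'cy': 191.3686297709129, 'k1': 0.020253505646941308, 'hand_eye': array([[-3.93022663e-04, -9.64819538e-01, -2.62912732e-01,
         6.62664840e-02],
       [ 9.99999424e-01, -1.16632930e-04, -1.06686620e-03,
         6.32418426e-06],
       [ 9.98669072e-04, -2.62913000e-01,  9.64819028e-01,
        -1.19864716e-01],
       [ 0.00000000e+00,  0.00000000e+00,  0.00000000e+00,
         1.00000000e+00]])}
```

View pics/scene0.png

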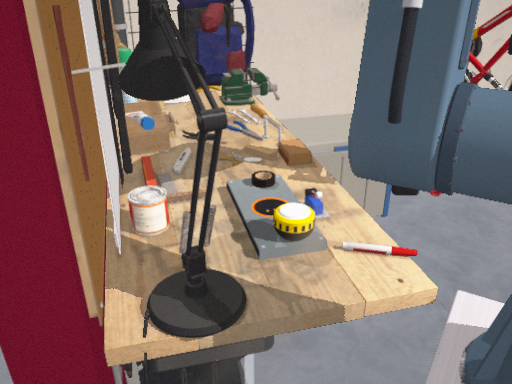

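View pics/top0.png

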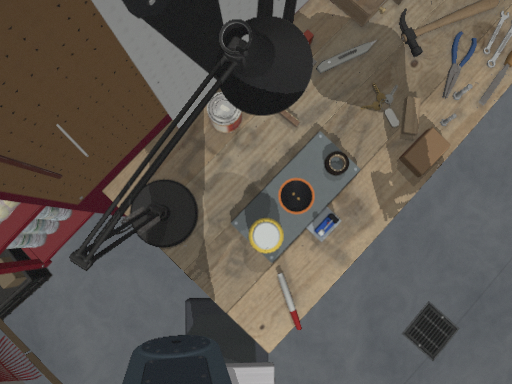

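Top view: light at (266,236), dish ring at (296,196), tape at (336,162), switch at (325,223). The scene camera agrees with this layout.

```bash
cat > h.py <<'E'
from bench import *
import numpy as np, cv2
from scipy.spatial.transform import Rotation as R
def cam(n, st=None):
    c=get_calibration(n)
    K=np.array([[c['fx'],0,c['cx']],[0,c['fy'],c['cy']],[0,0,1]]); D=np.array([c['k1'],0,0,0.])
    T=np.eye(4)
    if n=='wrist':
        W=np.eye(4); W[:3,:3]=R.from_euler('xyz',st['tool_rot']).as_matrix(); W[:3,3]=st['eef_pos']
        T=W@c['hand_eye']
    else:
        T[:3,:3]=R.from_euler('xyz',c['attitude']).as_matrix(); T[:3,3]=c['position']
    return K,D,T
def unproj(px,z,C):
    K,D,T=C
    u=cv2.undistortPoints(np.array(px,float).reshape(-1,1,2),K,D).reshape(-1,2)
    d=np.c_[u,np.ones(len(u))]@T[:3,:3].T
    return T[:3,3]+d*((z-T[2,3])/d[:,2])[:,None]
def proj(P,C):
    K,D,T=C; Ti=np.linalg.inv(T)
    return cv2.projectPoints(np.array(P,float).reshape(-1,3),cv2.Rodrigues(Ti[:3,:3])[0],Ti[:3,3],K,D)[0].reshape(-1,2)
E
python3 - <<'E'
from h import *
im=get_image('top'); C=cam('top'); np.set_printoptions(precision=4,suppress=True)
out={}
for q,z in (('dock',.022),('dish',.022),('light_mid',.08),('tape_mid',.0415),('roller_top',.057),('switch_lever',.05)):
    r=trace('top',q)
    for x in r[:3]:
        m=x['pixels']; print(q,x['score'],x['pixel'],m.sum(),unproj(x['pixel'],z,C))
    if r: out[q]=r[0]['pixels']
np.savez('top.npz',im=im,**out)
m=out['dock'].astype(np.uint8)
print(cv2.minAreaRect(cv2.findNonZero(m)))
b=cv2.boxPoints(cv2.minAreaRect(cv2.findNonZero(m)));P=unproj(b,.022,C);print(b,P)
v=im.copy()
for k,c in (('dock',(255,0,0)),('light_mid',(0,255,0)),('tape_mid',(0,0,255)),('roller_top',(255,0,255))):
    if k in out:
        cs,_=cv2.findContours(out[k].astype(np.uint8),0,1); cv2.drawContours(v,cs,-1,c,1)
v=cv2.resize(v[110:290,200:400],None,fx=4,fy=3.3 if 0 else 3,interpolation=cv2.INTER_CUBIC) if 0 else cv2.resize(v[120:270,200:400],None,fx=4,fy=4,interpolation=cv2.INTER_CUBIC)
cv2.imwrite('pics/t1.png',v[:,:,::-1])
E
```

```text
dock 0.57 [305.3, 195.7] 6554 [[ 0.5354 -0.2398  0.022 ]]
dish 0.79 [302.1, 196.1] 6715 [[ 0.5346 -0.2324  0.022 ]]
light_mid 0.91 [263.9, 235.3] 985 [[ 0.4477 -0.1403  0.08  ]]
tape_mid 0.65 [340.5, 157.6] 348 [[ 0.6188 -0.3207  0.0415]]
roller_top 0.51 [319.9, 231.9] 25 [[ 0.4518 -0.2641  0.057 ]]
switch_lever 0.51 [320.6, 231.5] 34 [[ 0.4526 -0.267   0.05  ]]
((302.8055725097656, 203.0286865234375), (78.22593688964844, 128.57908630371094), 44.02898025512695)
[[230.0012 222.0677]
 [319.3665 129.6209]
 [375.61   183.9896]
 [286.2447 276.4365]] [[ 0.4791 -0.0659  0.022 ]
 [ 0.6898 -0.2787  0.022 ]
 [ 0.5589 -0.4048  0.022 ]
 [ 0.3533 -0.1904  0.022 ]]
```

View pics/t1.png

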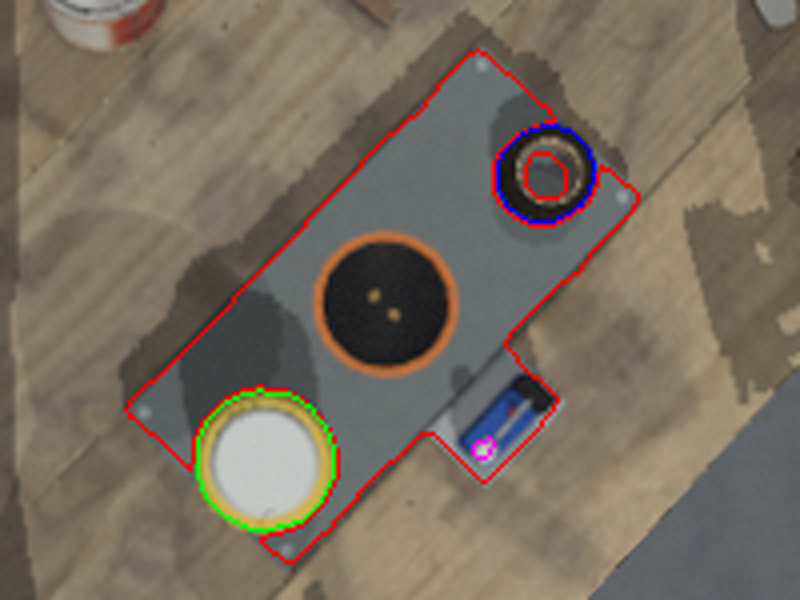

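```bash
python3 - <<'E'
from h import *
np.set_printoptions(precision=4,suppress=True)
d=np.load('top.npz'); im=d['im']; C=cam('top')
hsv=cv2.cvtColor(im,cv2.COLOR_RGB2HSV)
roi=np.zeros(im.shape[:2],np.uint8); roi[165:228,270:330]=1
o=((hsv[...,0]<16)&(hsv[...,1]>120)&(hsv[...,2]>100)&(roi>0)).astype(np.uint8)
o=cv2.morphologyEx(o,cv2.MORPH_CLOSE,np.ones((3,3)))
c=max(cv2.findContours(o,0,1)[0],key=cv2.contourArea)
P=unproj(c.reshape(-1,2).astype(float),.022,C)[:,:2]
e=cv2.fitEllipse((P*1000).astype(np.float32)); print('dish',e); dish=np.array(e[0])/1000
# dock corners hand-read from zoomed pic (x4, offset 200,120)
def z(u,v): return (200+(u+.5)/4-.5,120+(v+.5)/4-.5)
cor=unproj([z(126,409),z(479,50),z(638,198),z(292,563)],.022,C)[:,:2]
print(cor, cor.mean(0), [np.linalg.norm(cor[i]-cor[(i+1)%4]) for i in range(4)])
yv=(cor[0]+cor[3]-cor[1]-cor[2]); yaw=np.arctan2(yv[1],yv[0])-np.pi/2
xv=cor[0]+cor[1]-cor[2]-cor[3]; print('yaw y-based',yaw,'x-based',np.arctan2(xv[1],xv[0]))
# lens
roi[:]=0; roi[210:260,240:295]=1
w=((hsv[...,1]<40)&(hsv[...,2]>150)&(roi>0)).astype(np.uint8)
c=max(cv2.findContours(w,0,1)[0],key=cv2.contourArea)
P=unproj(c.reshape(-1,2).astype(float),.076,C)[:,:2]
e=cv2.fitEllipse((P*1000).astype(np.float32)); print('lens',e)
c=max(cv2.findContours(d['light_mid'].astype(np.uint8),0,1)[0],key=cv2.contourArea)
P=unproj(c.reshape(-1,2).astype(float),.068,C)[:,:2]
e2=cv2.fitEllipse((P*1000).astype(np.float32)); print('light outline',e2)
c=max(cv2.findContours(d['tape_mid'].astype(np.uint8),0,1)[0],key=cv2.contourArea)
P=unproj(c.reshape(-1,2).astype(float),.041,C)[:,:2]
t=cv2.fitEllipse((P*1000).astype(np.float32)); print('tape',t)
Rw=np.array([[np.cos(yaw),-np.sin(yaw)],[np.sin(yaw),np.cos(yaw)]])
rol=unproj(z(483,448),.057,C)[0,:2]
for n,p in (('lens',np.array(e[0])/1000),('light',np.array(e2[0])/1000),('tape',np.array(t[0])/1000),('roller',rol),('dockc',cor.mean(0))): print(n,p,(p-dish)@Rw)
E
```

```text
dish ((536.3601684570312, -218.45118713378906), (80.10210418701172, 81.31455993652344), 89.79730224609375)
[[ 0.4795 -0.0685]
 [ 0.6838 -0.2785]
 [ 0.5945 -0.3678]
 [ 0.3902 -0.1606]] [ 0.537  -0.2188] [np.float64(0.29305787188142923), np.float64(0.12633041692591113), np.float64(0.29093054549428343), np.float64(0.1283076383362249)]
yaw y-based 0.7750284218852217 x-based 0.7929853439627281
lens ((447.2555847167969, -144.35140991210938), (53.696380615234375, 54.89202880859375), 39.082298278808594)
light outline ((449.0225524902344, -144.9967041015625), (74.15231323242188, 74.68106079101562), 132.19247436523438)
tape ((606.5509643554688, -309.7955627441406), (52.50192642211914, 57.76797866821289), 40.547882080078125)
lens [ 0.4473 -0.1444] [-0.0118  0.1153]
light [ 0.449 -0.145] [-0.011   0.1136]
tape [ 0.6066 -0.3098] [-0.0138 -0.1144]
roller [ 0.4524 -0.2652] [-0.0927  0.0254]
dockc [ 0.537  -0.2188] [ 0.0002 -0.0007]
```

Call:
drive_tool(
  moves=[
    {"translation": [0.04, -0.033, 0.005], "rotation": [0, 0, -0.066]},
    {"translation": [0.08, -0.066, 0.01], "rotation": [0, 0, -0.132]},
    {"translation": [0.12, -0.099, 0.015], "rotation": [0, 0, -0.198]},
    {"translation": [0.16, -0.132, 0.02], "rotation": [0, 0, -0.264]},
    {"translation": [0.2, -0.165, 0.02], "rotation": [0, 0, -0.33]},
  ],
  claw=1.0,
)

```text
time: 1.08
eef_pos: [0.2871, -0.3536, 0.2435]
tool_rot: [-3.141, -0.0, 0.557]
ft_force: [0.1, -0.2, -0.6]
grip_width: 0.0882
```

```bash
cat >> h.py <<'E'
def frame(p):
    T=np.eye(4); T[:3,:3]=R.from_euler('xyz',[np.pi,0,p[3]]).as_matrix(); T[:3,3]=p[:3]; return T
def after(p,t,rz):
    T=frame(p); return np.r_[T[:3,3]+T[:3,:3]@np.array(t), p[3]-rz]
def delta(p,q):
    T=frame(p); return T[:3,:3].T@(np.array(q[:3])-T[:3,3]), -(q[3]-p[3])
E
python3 - <<'E'
from h import *
np.set_printoptions(precision=4,suppress=True)
p=after([.128,-.561,.264,.2248],[.2,-.165,.02],-.33); print(p); s=observe(); print(s['eef_pos'],s['tool_rot'],s['time'])
print(delta(p,[.448,-.1447,.21,.876]))
E
```

```text
[ 0.2862 -0.3556  0.244   0.5548]
[ 0.2871 -0.3536  0.2435] [-3.1415 -0.0001  0.5566] 1.075
(array([ 0.2486, -0.094 ,  0.034 ]), np.float64(-0.32120000000000004))
```

Call:
drive_tool(
  moves=[
    {"translation": [0.05, -0.019, 0.007], "rotation": [0, 0, -0.064]},
    {"translation": [0.1, -0.038, 0.014], "rotation": [0, 0, -0.128]},
    {"translation": [0.15, -0.057, 0.02], "rotation": [0, 0, -0.192]},
    {"translation": [0.2, -0.075, 0.027], "rotation": [0, 0, -0.256]},
    {"translation": [0.249, -0.094, 0.034], "rotation": [0, 0, -0.321]},
  ],
)

```text
time: 1.7
eef_pos: [0.4496, -0.1426, 0.2099]
tool_rot: [3.14, -0.0, 0.878]
ft_force: [0.9, -0.7, 0.3]
grip_width: 0.0882
```

```bash
python3 - <<'E'
from h import *
np.set_printoptions(precision=4,suppress=True)
s=observe(); im=get_image('wrist'); C=cam('wrist',s); print(s['eef_pos'],s['tool_rot'])
cv2.imwrite('pics/w1.png',im[:,:,::-1]); np.savez('w1.npz',im=im,pos=s['eef_pos'],rot=s['tool_rot'])
for q,z in (('light_mid',.068),('dish',.022),('tape_mid',.041),('roller_top',.057)):
    for x in trace('wrist',q)[:1]: print(q,x['score'],x['pixel'],x['pixels'].sum(),unproj(x['pixel'],z,C))
E
```

```text
[ 0.4496 -0.1426  0.2099] [ 3.1404 -0.0001  0.878 ]
dish 0.59 [356.3, 166.3] 21661 [[ 0.5492 -0.2082  0.022 ]]
tape_mid 0.61 [462.6, 205.2] 1767 [[ 0.6121 -0.3142  0.041 ]]
roller_top 0.19 [257.4, 186.0] 4276 [[ 0.4505 -0.1457  0.057 ]]
```

View pics/w1.png

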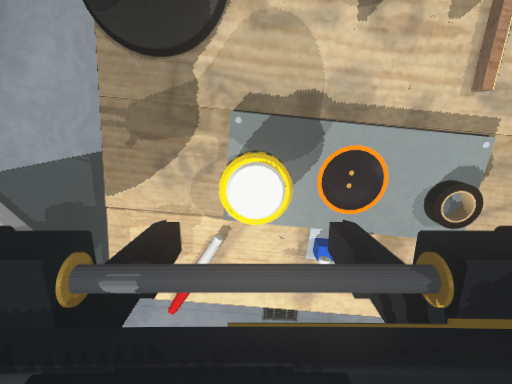

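```bash
python3 - <<'E'
from h import *
np.set_printoptions(precision=4,suppress=True)
d=np.load('w1.npz'); im=d['im']; s=dict(eef_pos=d['pos'],tool_rot=d['rot']); C=cam('wrist',s)
hsv=cv2.cvtColor(im,cv2.COLOR_RGB2HSV)
def fit(mask,box,z,name):
    r=np.zeros(im.shape[:2],np.uint8); r[box[1]:box[3],box[0]:box[2]]=1
    m=cv2.morphologyEx((mask&(r>0)).astype(np.uint8),cv2.MORPH_CLOSE,np.ones((3,3)))
    c=max(cv2.findContours(m,0,1)[0],key=cv2.contourArea)
    P=unproj(c.reshape(-1,2).astype(float),z,C)[:,:2]; print(name,cv2.fitEllipse((P*1000).astype(np.float32)))
H,S,V=[hsv[...,i] for i in range(3)]
fit((H<18)&(S>150)&(V>120),(300,130,400,225),.022,'dish ring')
fit((H>22)&(H<36)&(S>120)&(V>100),(210,140,305,235),.068,'yellow')
fit((S<40)&(V>150),(210,150,305,230),.076,'lens')
o=observe(); print(o['eef_pos'],o['tool_rot'],o['time'],o['qpos'])
E
```

```text
dish ring ((535.7914428710938, -219.1141357421875), (81.75563049316406, 81.96592712402344), 161.92518615722656)
yellow ((448.25958251953125, -144.73629760742188), (74.06510162353516, 76.30231475830078), 137.63389587402344)
lens ((448.5869140625, -144.47779846191406), (56.368408203125, 56.8618278503418), 112.96942138671875)
[ 0.4484 -0.1441  0.2098] [3.1415 0.0004 0.8763] 1.95 [-0.5635  0.003   1.9147 -0.0005  1.2238  0.1311]
```

The light and dish agree between the wrist and top cameras to about 1 mm. The TCP is centred over the light, so I'm descending around it.

Call:
drive_tool(
  moves=[
    {"translation": [0, 0, 0.035], "rotation": [0, 0, 0]},
    {"translation": [0, 0, 0.065], "rotation": [0, 0, 0]},
    {"translation": [0, 0, 0.095], "rotation": [0, 0, 0]},
    {"translation": [0, 0, 0.122], "rotation": [0, 0, 0]},
    {"translation": [0, 0, 0.146], "rotation": [0, 0, 0]},
  ],
)

```text
time: 2.58
eef_pos: [0.4479, -0.1457, 0.0631]
tool_rot: [3.141, 0.0, 0.873]
ft_force: [-0.0, -0.3, -0.6]
grip_width: 0.088
```

```bash
python3 - <<'E'
from h import *
im=get_image('wrist'); cv2.imwrite('pics/w2.png',im[:,:,::-1])
o=observe(); print(o['eef_pos'],o['tool_rot'],o['ft_force'],o['grip_width'])
E
```

```text
[ 0.44614725 -0.14473512  0.06053528] [-3.13766671e+00  8.17443886e-04  8.72451972e-01] [-2.23672536  1.8915858  -1.78096342] 0.08805262451803875
```

View pics/w2.png

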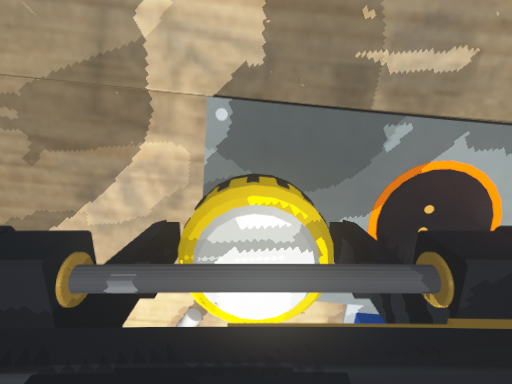

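Call:
drive_tool(
  moves=[
    {"translation": [0, 0, 0], "rotation": [0, 0, 0]},
    {"translation": [0, 0, 0], "rotation": [0, 0, 0]},
    {"translation": [0, 0.004, 0], "rotation": [0, 0, 0]},
    {"translation": [0, 0.012, 0], "rotation": [0, 0, 0]},
    {"translation": [0, 0.02, 0], "rotation": [0, 0, 0]},
  ],
  claw=0.91,
  newtons=3,
)

```text
time: 3.25
eef_pos: [0.4646, -0.1573, 0.0641]
tool_rot: [3.141, -0.0, 0.876]
ft_force: [-1.9, 0.6, -0.8]
grip_width: 0.0799
```

Call:
drive_tool(
  moves=[
    {"translation": [0, 0.008, 0], "rotation": [0, 0, 0]},
    {"translation": [0, 0.016, 0], "rotation": [0, 0, 0]},
    {"translation": [0, 0.024, 0], "rotation": [0, 0, 0]},
    {"translation": [0, 0.032, 0], "rotation": [0, 0, 0]},
    {"translation": [0, 0.04, 0], "rotation": [0, 0, 0]},
  ],
)

```text
time: 3.88
eef_pos: [0.495, -0.1828, 0.0636]
tool_rot: [-3.141, -0.0, 0.876]
ft_force: [-0.6, 0.5, 0.6]
grip_width: 0.0801
```

```bash
python3 - <<'E'
from h import *
im=get_image('wrist'); cv2.imwrite('pics/w3.png',im[:,:,::-1])
o=observe(); print(o['eef_pos'],o['tool_rot'],o['ft_force'],o['grip_width'],o['time'])
E
```

```text
[ 0.49585557 -0.18359902  0.06395327] [ 3.14008028e+00 -1.71725028e-04  8.75497125e-01] [ 0.07435161 -0.51850431  0.66743027] 0.08029706837981344 3.925
```

View pics/w3.png

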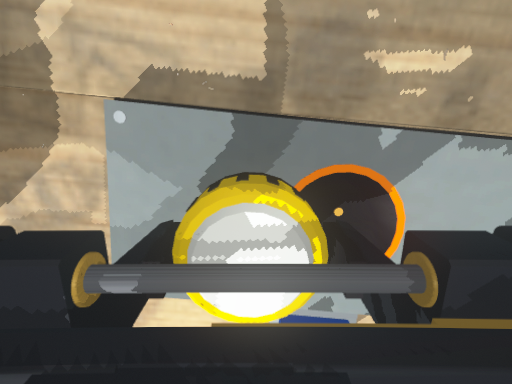

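The light stays caged against the rear finger, with the dish just ahead. I'll go slower over the lip.

Call:
drive_tool(
  moves=[
    {"translation": [0, 0.006, 0], "rotation": [0, 0, 0]},
    {"translation": [0, 0.012, 0], "rotation": [0, 0, 0]},
    {"translation": [0, 0.018, 0], "rotation": [0, 0, 0]},
    {"translation": [0, 0.024, 0], "rotation": [0, 0, 0]},
    {"translation": [0, 0.03, 0], "rotation": [0, 0, 0]},
  ],
)

```text
time: 4.55
eef_pos: [0.518, -0.202, 0.0638]
tool_rot: [3.141, -0.0, 0.876]
ft_force: [-0.2, 0.6, -0.5]
grip_width: 0.0803
```

Call:
drive_tool(
  moves=[
    {"translation": [0, 0.006, 0], "rotation": [0, 0, 0]},
    {"translation": [0, 0.012, 0], "rotation": [0, 0, 0]},
    {"translation": [0, 0.018, 0], "rotation": [0, 0, 0]},
    {"translation": [0, 0.022, 0], "rotation": [0, 0, 0]},
    {"translation": [0, 0.025, 0], "rotation": [0, 0, 0]},
  ],
)

```text
time: 5.18
eef_pos: [0.5371, -0.2179, 0.0638]
tool_rot: [3.141, -0.0, 0.876]
ft_force: [1.2, -0.6, 0.1]
grip_width: 0.0802
```

```bash
python3 - <<'E'
from h import *
im=get_image('wrist'); im2=get_image('scene'); cv2.imwrite('pics/w4.png',im[:,:,::-1])
cv2.imwrite('pics/s4.png',cv2.resize(im2[150:270,200:360],None,fx=5,fy=5,interpolation=cv2.INTER_CUBIC)[:,:,::-1])
o=observe(); print(o['eef_pos'],o['tool_rot'],o['ft_force'],o['grip_width'],o['time'])
E
```

```text
[ 0.53711312 -0.21795994  0.063796  ] [ 3.14118594e+00 -3.09762564e-05  8.75702237e-01] [-0.88397825  0.1838099   0.42225869] 0.080112492743654 5.275
```

View pics/w4.png

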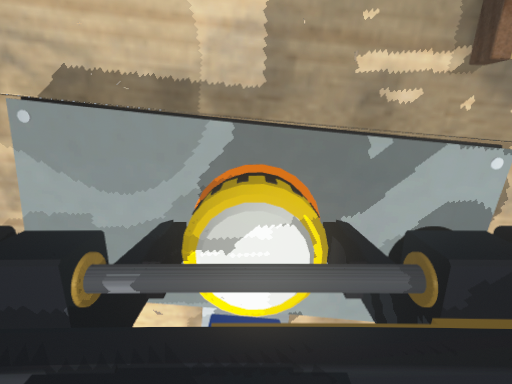

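View pics/s4.png

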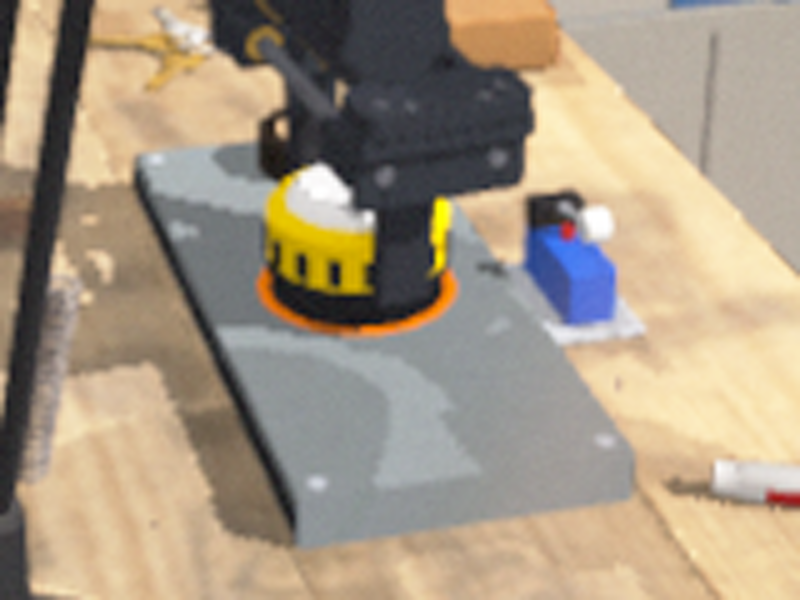

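The light looks upright in the dish: in the scene crop the ring encloses its base at around (355,300). I'll open the fingers, wait, then rise straight up.

Call:
drive_tool(
  moves=[
    {"translation": [0, 0, 0], "rotation": [0, 0, 0]},
    {"translation": [0, 0, 0], "rotation": [0, 0, 0]},
    {"translation": [0, 0, 0], "rotation": [0, 0, 0]},
    {"translation": [0, 0, 0], "rotation": [0, 0, 0]},
    {"translation": [0, 0, 0], "rotation": [0, 0, 0]},
  ],
  claw=1.0,
)

```text
time: 5.9
eef_pos: [0.5368, -0.2177, 0.0637]
tool_rot: [3.142, -0.0, 0.876]
ft_force: [-0.6, 0.1, 0.1]
grip_width: 0.0881
```

Call:
drive_tool(
  moves=[
    {"translation": [0, 0, 0.0], "rotation": [0, 0, 0]},
    {"translation": [0, 0, -0.01], "rotation": [0, 0, 0]},
    {"translation": [0, 0, -0.03], "rotation": [0, 0, 0]},
    {"translation": [0, 0, -0.06], "rotation": [0, 0, 0]},
    {"translation": [0, 0, -0.1], "rotation": [0, 0, 0]},
  ],
)

```text
time: 6.52
eef_pos: [0.5366, -0.2176, 0.1656]
tool_rot: [-3.141, 0.0, 0.876]
ft_force: [0.4, 0.5, 0.9]
grip_width: 0.0882
```

```bash
python3 - <<'E'
from h import *
np.set_printoptions(precision=4,suppress=True)
s=observe(); im=get_image('wrist'); im2=get_image('scene'); im3=get_image('top'); cv2.imwrite('pics/w5.png',im[:,:,::-1])
cv2.imwrite('pics/s5.png',cv2.resize(im2[150:270,200:360],None,fx=5,fy=5,interpolation=cv2.INTER_CUBIC)[:,:,::-1])
cv2.imwrite('pics/t5.png',cv2.resize(im3[120:270,200:400],None,fx=4,fy=4,interpolation=cv2.INTER_CUBIC)[:,:,::-1])
np.savez('w5.npz',im=im,pos=s['eef_pos'],rot=s['tool_rot'])
o=observe(); print(o['eef_pos'],o['tool_rot'],o['ft_force'],o['grip_width'],o['time'])
E
```

```text
[ 0.5387 -0.2189  0.168 ] [ 3.1343 -0.0008  0.8759] [ 0.9517 -0.0871  0.2772] 0.0881350655829184 6.675
```

View pics/w5.png

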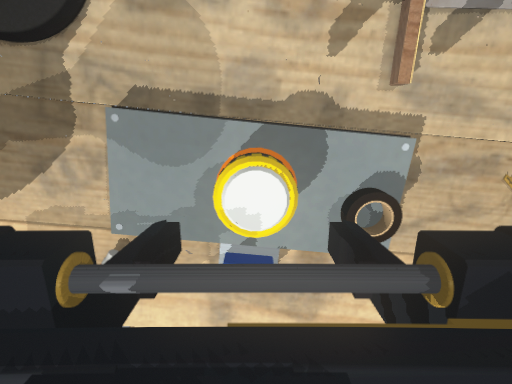

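View pics/s5.png

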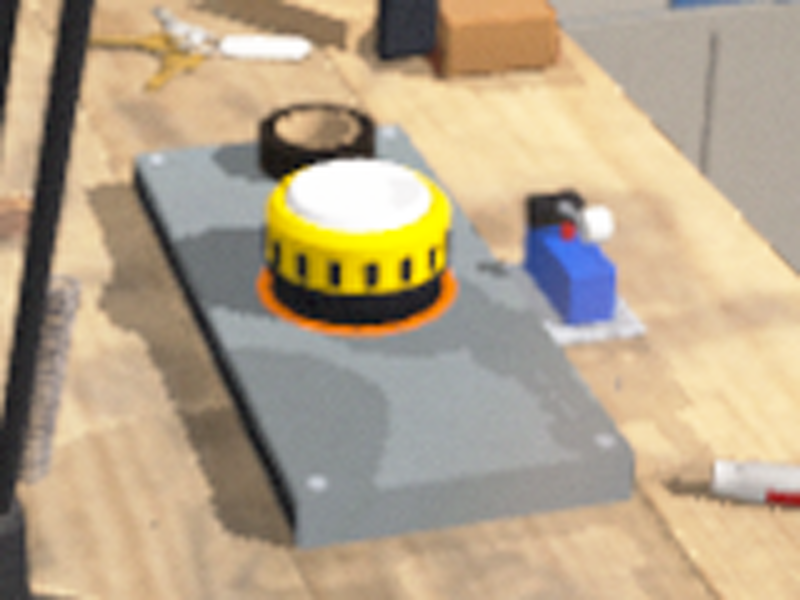

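View pics/t5.png

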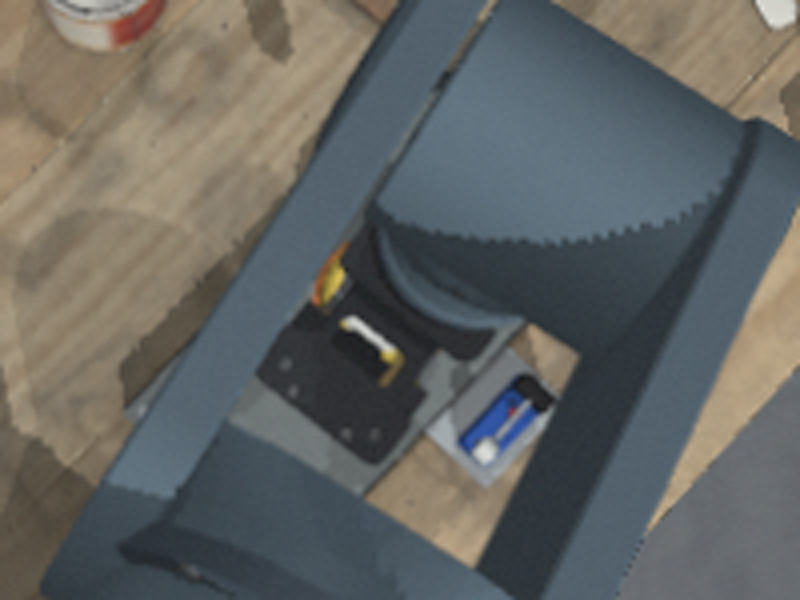

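```bash
python3 - <<'E'
from h import *
np.set_printoptions(precision=4,suppress=True)
d=np.load('w5.npz'); im=d['im']; s=dict(eef_pos=[.5366,-.2176,.1656],tool_rot=[np.pi,0,.876]); C=cam('wrist',s)
hsv=cv2.cvtColor(im,cv2.COLOR_RGB2HSV); S,V=hsv[...,1],hsv[...,2]
m=((S<40)&(V>150)); m[:155]=0;m[245:]=0;m[:,:205]=0;m[:,305:]=0
c=max(cv2.findContours(m.astype(np.uint8),0,1)[0],key=cv2.contourArea)
P=unproj(c.reshape(-1,2).astype(float),.068,C)[:,:2]; print('lens wrist',cv2.fitEllipse((P*1000).astype(np.float32)))
Cs=cam('scene'); im2=get_image('scene'); 
for x in trace('scene','light_mid')[:1]:
    mm=x['pixels'];print(x['score'],x['pixel'])
hs=cv2.cvtColor(im2,cv2.COLOR_RGB2HSV); l=(mm&(hs[...,1]<50)&(hs[...,2]>150)).astype(np.uint8)
c=max(cv2.findContours(l,0,1)[0],key=cv2.contourArea); print('scene lens px',cv2.fitEllipse(c))
print('expected seated',proj([.536,-.2188,.068],Cs),'on deck',proj([.536,-.2188,.076],Cs))
# roller
pt=(200+(484.5)/4-.5,120+(449.5)/4-.5); ps=(200+597.5/5-.5,150+222.5/5-.5)
Ct=cam('top'); 
def pm(C):
    return np.linalg.inv(C[2])[:3]
A=[]
un=lambda p,C: cv2.undistortPoints(np.array(p).reshape(1,1,2),C[0],C[1]).reshape(2,1)
X=cv2.triangulatePoints(pm(Ct),pm(Cs),un(pt,Ct),un(ps,Cs)); X=(X[:3]/X[3]).ravel()
print('roller centre tri',X, proj(X,Ct),pt,proj(X,Cs),ps)
print('top at z.05:',unproj(pt,.05,Ct),'scene:',unproj(ps,.05,Cs))
for n in('top','scene'):
    im=get_image(n)
    for x in trace(n,'roller_top')[:2]: print(n,x['score'],x['pixel'],x['pixels'].sum())
yaw=.784; Rw=np.array([[np.cos(yaw),-np.sin(yaw)],[np.sin(yaw),np.cos(yaw)]])
print((X[:2]-[.536,-.2188])@Rw)
E
```

```text
lens wrist ((536.6449584960938, -217.36276245117188), (56.36940002441406, 56.85530471801758), 104.56483459472656)
0.67 [271.8, 200.6]
scene lens px ((271.2952575683594, 188.8553466796875), (12.548545837402344, 28.276140213012695), 92.55171203613281)
expected seated [[271.9387 187.2603]] on deck [[271.9793 183.7594]]
roller centre tri [ 0.4516 -0.2667  0.0524] [[320.6846 231.9994]] (320.625, 231.875) [[318.8522 194.0033]] (319.0, 194.0)
top at z.05: [[ 0.4518 -0.267   0.05  ]] scene: [[ 0.4531 -0.2712  0.05  ]]
scene 0.58 [269.8, 200.3] 1053
[-0.0936  0.0257]
```

```bash
python3 - <<'E'
from h import *
np.set_printoptions(precision=4,suppress=True)
p=after([.448,-.1447,.21,.876],[0,.115,.046],0); print(p,delta(p,[.4462,-.2613,.110,.784]))
E
```

```text
[ 0.5363 -0.2183  0.164   0.876 ] (array([-0.0907, -0.0417,  0.054 ]), np.float64(0.09199999999999997))
```

Call:
drive_tool(
  moves=[
    {"translation": [-0.025, -0.012, 0], "rotation": [0, 0, 0.02]},
    {"translation": [-0.05, -0.023, 0.005], "rotation": [0, 0, 0.04]},
    {"translation": [-0.075, -0.034, 0.015], "rotation": [0, 0, 0.06]},
    {"translation": [-0.091, -0.042, 0.03], "rotation": [0, 0, 0.092]},
    {"translation": [-0.091, -0.042, 0.05], "rotation": [0, 0, 0.092]},
  ],
  claw=0,
)

```text
time: 7.6
eef_pos: [0.4453, -0.2611, 0.1126]
tool_rot: [-3.141, 0.0, 0.781]
ft_force: [0.7, 0.2, 0.4]
grip_width: 0.0403
```

```bash
python3 - <<'E'
from h import *
np.set_printoptions(precision=4,suppress=True)
F=[]
for n in ('wrist','scene','top')*3:
    im=get_image(n); o=observe(); F.append(np.r_[o['ft_force'],o['eef_pos'],o['tool_rot'][2]])
    cv2.imwrite(f'pics/{n}6.png',(im if n=='wrist' else cv2.resize(im[150:270,200:360] if n=='scene' else im[120:270,200:400],None,fx=4,fy=4,interpolation=cv2.INTER_CUBIC))[:,:,::-1])
print(np.mean(F,0),np.std(F,0),o['grip_width'],o['time'])
E
```

```text
[-0.0111  0.2924 -0.1505  0.446  -0.2604  0.113   0.7834] [0.7274 0.5654 0.7038 0.001  0.0005 0.0016 0.0008] 0.004233890960919113 8.05
```

View pics/wrist6.png

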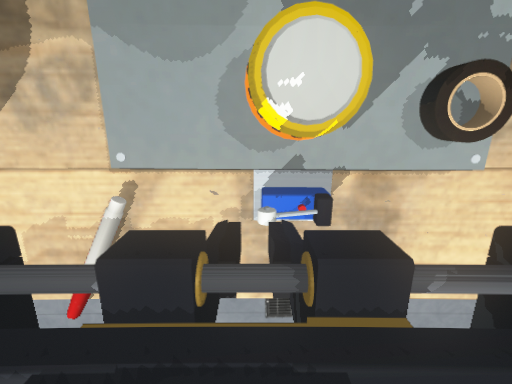

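View pics/scene6.png

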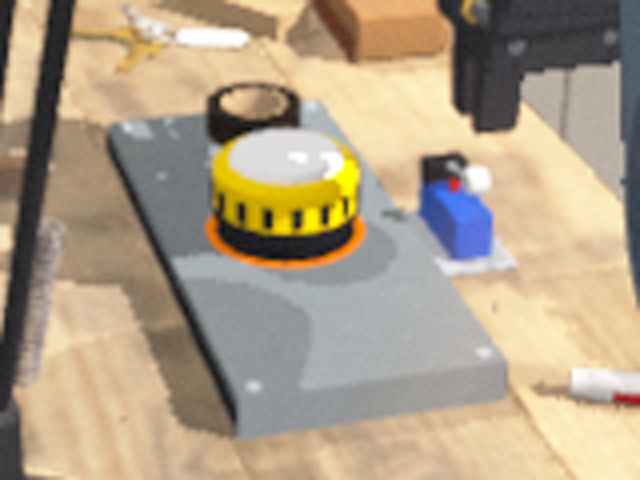

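```bash
python3 - <<'E'
from h import *
np.set_printoptions(precision=4,suppress=True)
s=dict(eef_pos=np.array([.446,-.2605,.113]),tool_rot=[np.pi,0,.784]); C=cam('wrist',s)
# top surface of roller ~ (267,213)
for px in ((267,212),(267,215),(258,213),(276,213)): print(px,unproj(px,.055,C))
X=unproj((267,213),.055,C)[0]; print('in tool',delta([*s['eef_pos'],.784],[*X,.784])[0])
print('predicted pixel of (.4518,-.267,.055)',proj([.4518,-.267,.055],C))
im=get_image('wrist'); print(observe()['grip_width'])
for x in trace('wrist','roller_top')[:2]: print(x['score'],x['pixel'],x['pixels'].sum())
cv2.imwrite('pics/w7.png',cv2.resize(im[150:270,180:340],None,fx=5,fy=5,interpolation=cv2.INTER_CUBIC)[:,:,::-1])
E
```

```text
(267, 212) [[ 0.454  -0.2644  0.055 ]]
(267, 215) [[ 0.4524 -0.266   0.055 ]]
(258, 213) [[ 0.4489 -0.2604  0.055 ]]
(276, 213) [[ 0.4579 -0.2694  0.055 ]]
in tool [0.0021 0.0084 0.058 ]
predicted pixel of (.4518,-.267,.055) [[267.4125 216.4765]]
0.0013433105062094358
0.72 [275.0, 214.1] 442
```

View pics/w7.png

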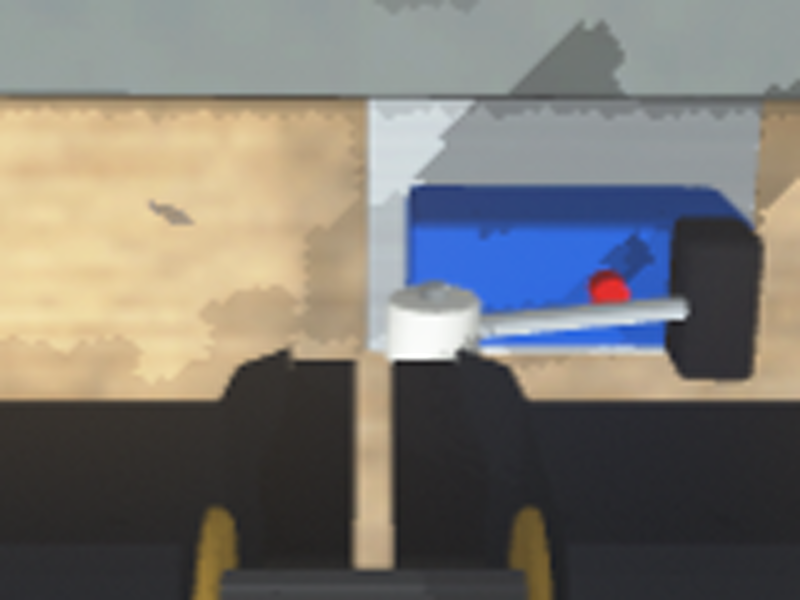

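Call:
drive_tool(
  moves=[
    {"translation": [0.001, 0, 0.008], "rotation": [0, 0, 0]},
    {"translation": [0.001, 0, 0.016], "rotation": [0, 0, 0]},
    {"translation": [0.001, 0, 0.024], "rotation": [0, 0, 0]},
    {"translation": [0.001, 0, 0.03], "rotation": [0, 0, 0]},
    {"translation": [0.001, 0, 0.03], "rotation": [0, 0, 0]},
  ],
)

```text
time: 8.78
eef_pos: [0.4467, -0.2597, 0.083]
tool_rot: [-3.14, 0.0, 0.784]
ft_force: [-0.3, 0.4, 0.4]
grip_width: 0.0003
```

```bash
cat > chk.py <<'E'
from h import *
import sys
np.set_printoptions(precision=4,suppress=True)
k=sys.argv[1]; F=[]
for i in range(8):
    n='scene' if i==7 else 'wrist'
    im=get_image(n); o=observe(); F.append(np.r_[o['ft_force'],o['eef_pos'],o['tool_rot'][2]])
    if n=='scene' or i==6: cv2.imwrite(f'pics/{n}{k}.png',cv2.resize(im[165:225,280:360] if n=='scene' else im[150:270,180:340],None,fx=8 if n=='scene' else 4,fy=8 if n=='scene' else 4,interpolation=cv2.INTER_CUBIC)[:,:,::-1])
print(np.mean(F,0),np.std(F,0)/8**.5,o['grip_width'],o['time'])
E
python3 chk.py 8
```

```text
[-0.1547  0.02   -0.0047  0.4471 -0.2601  0.0839  0.7838] [0.2189 0.1377 0.1912 0.     0.     0.0001 0.    ] 0.0005167398015684451 9.175
```

View pics/scene8.png

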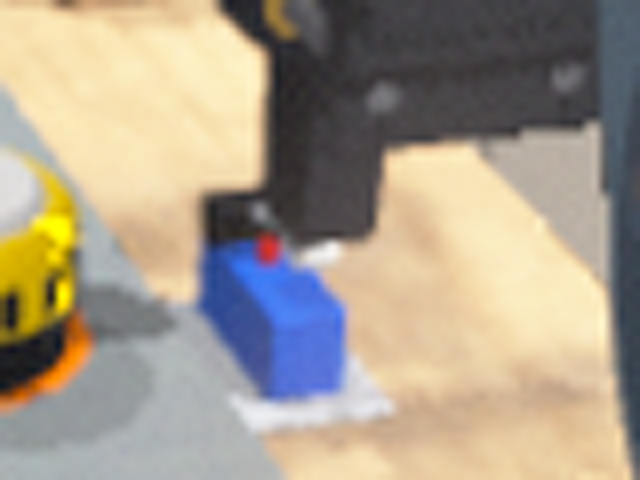

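The fingertip is just over the roller (white sliver at (320,252)) with no force yet. I'll step down and watch the force.

Call:
drive_tool(
  moves=[
    {"translation": [0, 0, 0.001], "rotation": [0, 0, 0]},
    {"translation": [0, 0, 0.002], "rotation": [0, 0, 0]},
    {"translation": [0, 0, 0.003], "rotation": [0, 0, 0]},
    {"translation": [0, 0, 0.004], "rotation": [0, 0, 0]},
    {"translation": [0, 0, 0.004], "rotation": [0, 0, 0]},
  ],
)

```text
time: 9.8
eef_pos: [0.4468, -0.2598, 0.0796]
tool_rot: [-3.141, 0.0, 0.784]
ft_force: [-0.8, 2.1, 2.6]
grip_width: 0.0005
```

```bash
python3 chk.py 9
```

```text
[-1.6092  1.7779  2.3492  0.447  -0.2599  0.0797  0.7838] [0.2    0.1746 0.1465 0.     0.     0.     0.    ] 0.0006496487600965387 10.2
```

Call:
drive_tool(
  moves=[
    {"translation": [0, 0, 0.001], "rotation": [0, 0, 0]},
    {"translation": [0, 0, 0.002], "rotation": [0, 0, 0]},
    {"translation": [0, 0, 0.002], "rotation": [0, 0, 0]},
    {"translation": [0, 0, 0.002], "rotation": [0, 0, 0]},
    {"translation": [0, 0, 0.002], "rotation": [0, 0, 0]},
  ],
)

```text
time: 10.82
eef_pos: [0.447, -0.26, 0.0777]
tool_rot: [-3.142, -0.0, 0.784]
ft_force: [-2.6, 1.7, 2.6]
grip_width: 0.0006
```

```bash
python3 chk.py 10
```

```text
[-2.1637  2.2011  3.3155  0.447  -0.26    0.0777  0.7838] [0.1176 0.2029 0.1725 0.     0.     0.     0.    ] 0.000608978786576179 11.225
```

View pics/scene10.png

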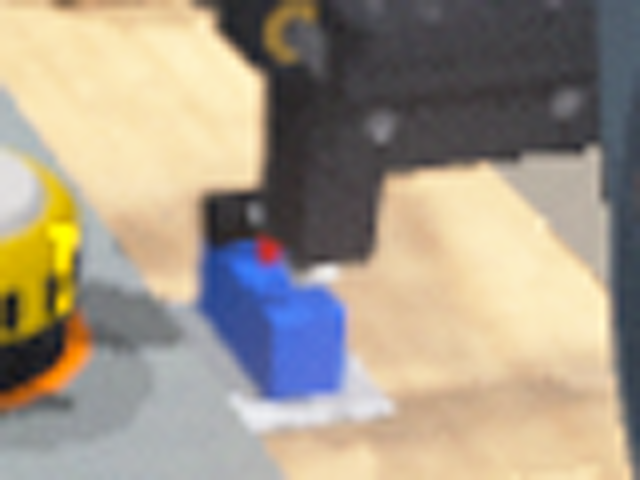

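The force has a large sideways share (about 3 N along the dock's +y). That means the roller is touching the tapered outer edge of the finger, not its flat end. I'll rise, centre the tip over the roller and press again.

Call:
drive_tool(
  moves=[
    {"translation": [0, 0, -0.005], "rotation": [0, 0, 0]},
    {"translation": [0, 0, -0.01], "rotation": [0, 0, 0]},
    {"translation": [0, 0.004, -0.01], "rotation": [0, 0, 0]},
    {"translation": [0, 0.008, -0.01], "rotation": [0, 0, 0]},
    {"translation": [0, 0.008, -0.008], "rotation": [0, 0, 0]},
  ],
)

```text
time: 11.85
eef_pos: [0.453, -0.2661, 0.0857]
tool_rot: [3.141, -0.0, 0.784]
ft_force: [-0.1, 0.3, 0.4]
grip_width: 0.0007
```

Call:
drive_tool(
  moves=[
    {"translation": [0, 0, 0.001], "rotation": [0, 0, 0]},
    {"translation": [0, 0, 0.002], "rotation": [0, 0, 0]},
    {"translation": [0, 0, 0.003], "rotation": [0, 0, 0]},
    {"translation": [0, 0, 0.004], "rotation": [0, 0, 0]},
    {"translation": [0, 0, 0.005], "rotation": [0, 0, 0]},
  ],
)

```text
time: 12.48
eef_pos: [0.4526, -0.2655, 0.0807]
tool_rot: [-3.141, 0.0, 0.784]
ft_force: [-1.1, 1.6, 2.3]
grip_width: 0.0004
```

```bash
python3 chk.py 11
```

```text
[-0.9978  1.139   2.229   0.4526 -0.2655  0.0807  0.7838] [0.1118 0.1654 0.1069 0.     0.     0.     0.    ] 0.0005879924859074649 12.875
```

View pics/scene11.png

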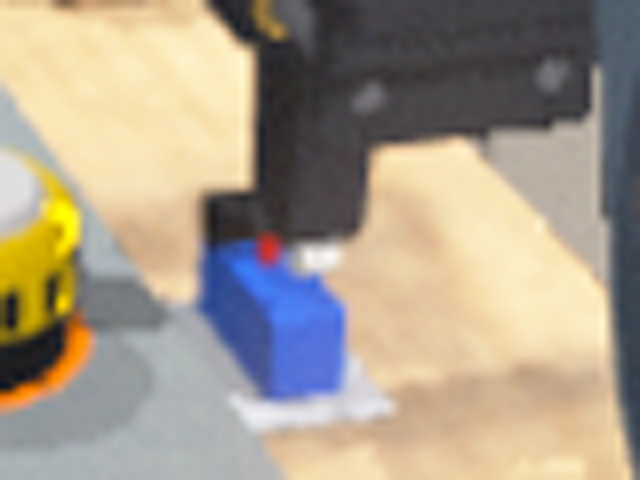

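View pics/wrist11.png

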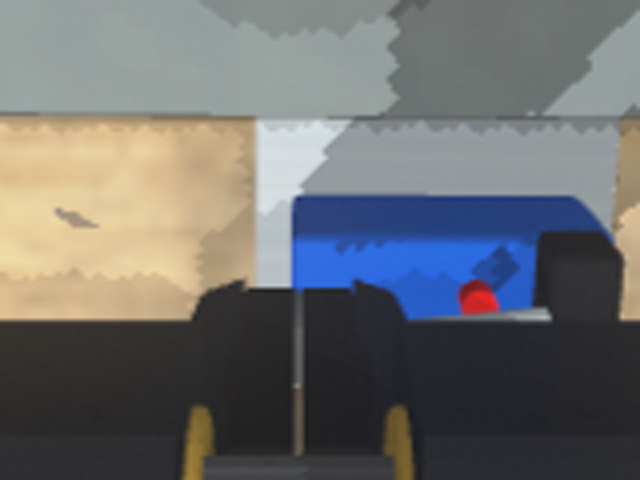

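Now it presses on the flat end, about 1.5 mm down, and force and geometry agree. The limit is 12 mm, so I'll go 6 mm further in small rows.

Call:
drive_tool(
  moves=[
    {"translation": [0, 0, 0.001], "rotation": [0, 0, 0]},
    {"translation": [0, 0, 0.0025], "rotation": [0, 0, 0]},
    {"translation": [0, 0, 0.004], "rotation": [0, 0, 0]},
    {"translation": [0, 0, 0.005], "rotation": [0, 0, 0]},
    {"translation": [0, 0, 0.006], "rotation": [0, 0, 0]},
  ],
)

```text
time: 13.5
eef_pos: [0.4526, -0.2655, 0.0746]
tool_rot: [-3.141, -0.0, 0.784]
ft_force: [-1.4, 1.6, 5.1]
grip_width: 0.0003
```

```bash
python3 chk.py 12
```

```text
[-2.5666  2.6874  4.3285  0.4526 -0.2656  0.0747  0.7838] [0.1475 0.1551 0.1546 0.     0.     0.     0.    ] 0.0005474854194302327 13.9
```

View pics/scene12.png

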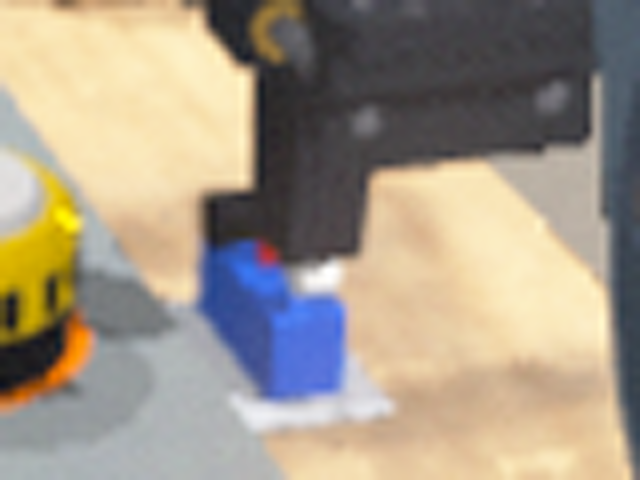

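Call:
drive_tool(
  moves=[
    {"translation": [0, 0, 0.0005], "rotation": [0, 0, 0]},
    {"translation": [0, 0, 0.001], "rotation": [0, 0, 0]},
    {"translation": [0, 0, 0.001], "rotation": [0, 0, 0]},
    {"translation": [0, 0, 0.001], "rotation": [0, 0, 0]},
    {"translation": [0, 0, 0.001], "rotation": [0, 0, 0]},
  ],
)

```text
time: 14.52
eef_pos: [0.4526, -0.2656, 0.0737]
tool_rot: [-3.141, 0.0, 0.784]
ft_force: [-2.5, 2.2, 4.7]
grip_width: 0.0006
```

```bash
python3 chk.py 13
```

```text
[-2.6486  2.6372  5.1417  0.4527 -0.2657  0.0737  0.7838] [0.0805 0.2362 0.1522 0.     0.     0.     0.    ] 0.00040118440815450944 14.925
```

View pics/scene13.png

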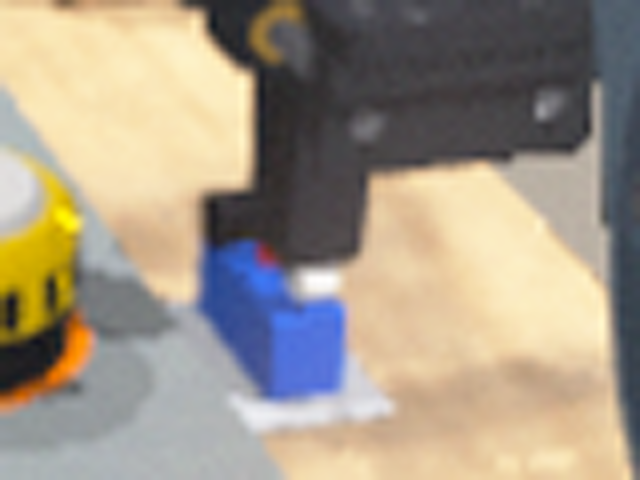

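Both the height (about 8.3 mm down) and the force put it past the click and short of the limit. Releasing and retreating upwards.

Call:
drive_tool(
  moves=[
    {"translation": [0, 0, -0.003], "rotation": [0, 0, 0]},
    {"translation": [0, 0, -0.008], "rotation": [0, 0, 0]},
    {"translation": [0, 0, -0.02], "rotation": [0, 0, 0]},
    {"translation": [0, 0, -0.04], "rotation": [0, 0, 0]},
    {"translation": [-0.01, 0, -0.08], "rotation": [0, 0, 0]},
  ],
)

```text
time: 15.55
eef_pos: [0.4448, -0.2716, 0.1535]
tool_rot: [-3.138, -0.0, 0.785]
ft_force: [0.8, -0.8, 0.8]
grip_width: 0.0005
```

Call:
drive_tool(
  moves=[
    {"translation": [-0.03, 0, -0.02], "rotation": [0, 0, 0]},
    {"translation": [-0.06, 0, -0.04], "rotation": [0, 0, 0]},
    {"translation": [-0.08, 0, -0.06], "rotation": [0, 0, 0]},
    {"translation": [-0.09, 0, -0.07], "rotation": [0, 0, 0]},
    {"translation": [-0.09, 0, -0.07], "rotation": [0, 0, 0]},
  ],
)

```text
time: 16.18
eef_pos: [0.3819, -0.3367, 0.2245]
tool_rot: [3.14, 0.0, 0.783]
ft_force: [-0.0, -1.0, 0.2]
grip_width: 0.0005
```

```bash
python3 - <<'E'
from h import *
np.set_printoptions(precision=4,suppress=True)
get_image('scene'); s=observe(); im=get_image('wrist'); im2=get_image('scene'); im3=get_image('top'); print(s['eef_pos'],s['ft_force'],s['time'])
cv2.imwrite('pics/w14.png',im[:,:,::-1])
cv2.imwrite('pics/s14.png',cv2.resize(im2[150:270,200:360],None,fx=5,fy=5,interpolation=cv2.INTER_CUBIC)[:,:,::-1])
cv2.imwrite('pics/t14.png',cv2.resize(im3[120:270,200:400],None,fx=4,fy=4,interpolation=cv2.INTER_CUBIC)[:,:,::-1])
for x in trace('scene','light_mid')[:1]:
    mm=x['pixels'];print(x['score'],x['pixel'])
hs=cv2.cvtColor(im2,cv2.COLOR_RGB2HSV); l=(mm&(hs[...,1]<50)&(hs[...,2]>150)).astype(np.uint8)
c=max(cv2.findContours(l,0,1)[0],key=cv2.contourArea); print('scene lens px',cv2.fitEllipse(c))
E
```

```text
[ 0.3819 -0.336   0.2236] [-0.0922  0.4481 -0.2327] 16.225
0.93 [270.0, 198.1]
scene lens px ((271.41290283203125, 188.4608612060547), (13.455016136169434, 27.637630462646484), 91.64203643798828)
```

View pics/s14.png

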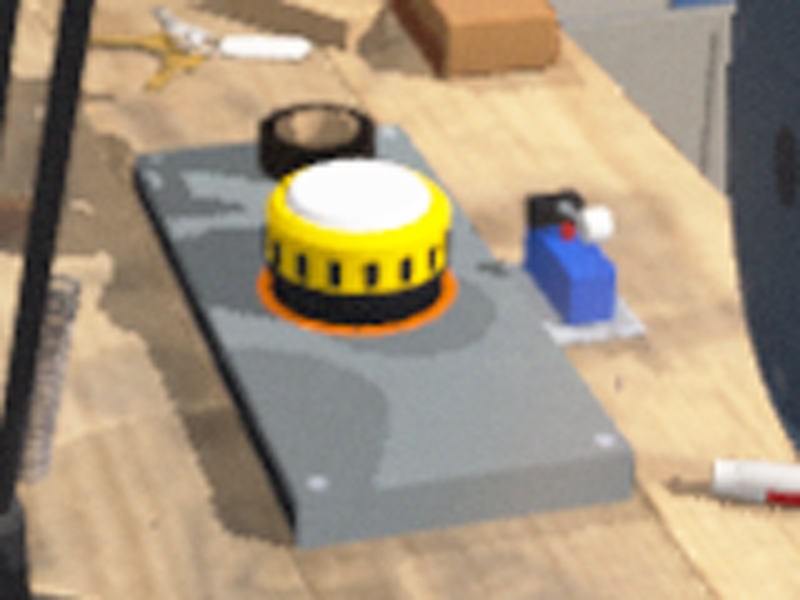

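View pics/t14.png

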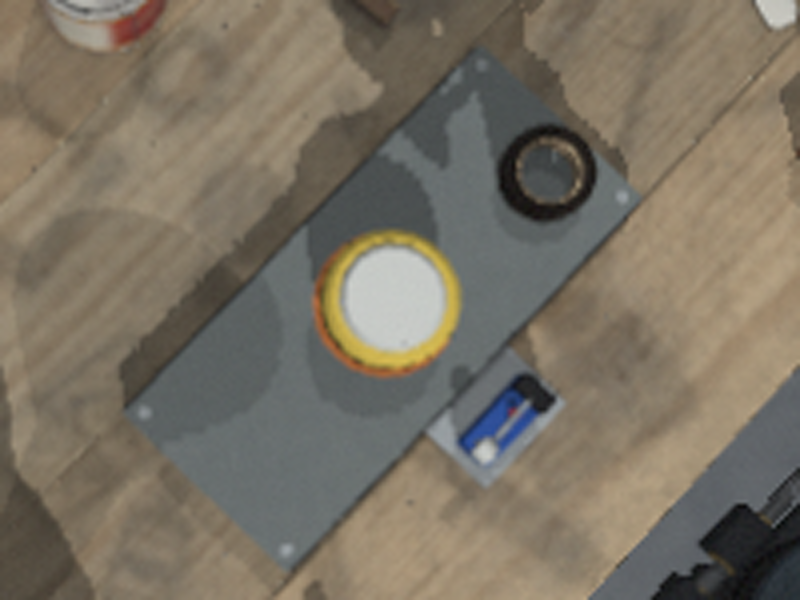

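View pics/w14.png

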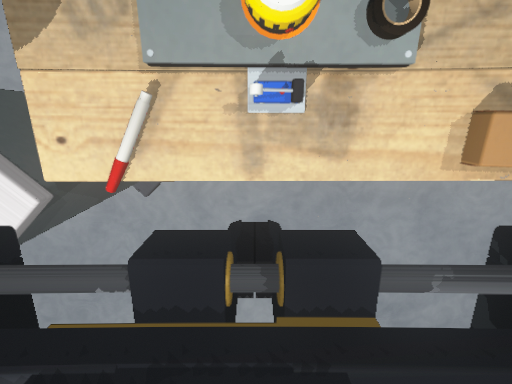

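The light is seated, the roller is back at its free pixel position, and the tape hasn't moved. One last top-view check, then I'll hand in.

```bash
python3 - <<'E'
from h import *
np.set_printoptions(precision=4,suppress=True)
C=cam('top'); im=get_image('top'); hsv=cv2.cvtColor(im,cv2.COLOR_RGB2HSV)
m=(hsv[...,1]<40)&(hsv[...,2]>150); r=np.zeros_like(m); r[175:220,275:325]=1
c=max(cv2.findContours((m&r).astype(np.uint8),0,1)[0],key=cv2.contourArea)
P=unproj(c.reshape(-1,2).astype(float),.068,C)[:,:2]; e=cv2.fitEllipse((P*1000).astype(np.float32)); print('lens',e,'off dish mm',np.array(e[0])-[536.1,-218.7])
for x in trace('top','tape_mid')[:1]:
    c=max(cv2.findContours(x['pixels'].astype(np.uint8),0,1)[0],key=cv2.contourArea)
    print('tape',cv2.fitEllipse((unproj(c.reshape(-1,2).astype(float),.041,C)[:,:2]*1000).astype(np.float32))[0])
o=observe(); print(o['ft_force'],o['qvel'],o['time'])
print(finish_job())
E
```

```text
lens ((535.1820068359375, -217.13475036621094), (53.775794982910156, 54.93657684326172), 37.359981536865234) off dish mm [-0.918   1.5652]
tape (606.2486572265625, -309.7378234863281)
[-0.9146  0.4836 -0.4817] [-0.0043 -0.0047 -0.0034 -0.001   0.001  -0.0001] 16.525
the job is handed in; nothing more can be done
None
```

I put the light on charge, pressed and released the switch, and handed the job in at 16.5 s; no verdict is reported. I slid the light about 115 mm along the deck with the fingers loosely round it, until it dropped into the dish. Then I opened the fingers, rose clear, pressed the roller with the closed fingertips and backed off.

**What the last checks showed:**
- **Light:** it stands upright in the dish. Its lens is about 1–2 mm from the dish centre in both the top and wrist views. In the scene view the lens sits where a seated light should, not where one standing on the deck would.
- **Switch:** it was held about 8 mm down for around 0.5 s. The roller is now back at its free position in the pictures.
- **Tape roll:** it moved less than 1 mm, which is within the measuring error.
- **Robot:** nothing was touching it, and the force reading was down to noise.

**What did not go cleanly:**
- **First press:** the roller met the tapered edge of a finger, which pushed it sideways. I stopped, centred the tip over the roller and pressed again.
- **Click not measured directly:** I inferred the click from depth and force. The height gave about 8.3 mm and the force about 9 mm. A rough reading of the scene picture gave about 10 mm. All are past the 5.5 mm click and under the 12 mm limit, though a little deeper than the 7 mm you asked for.

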